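# Load the tube warmer under its lift-and-slide hatch and set the programme

### The arm

A 6-joint arm with a two-finger parallel gripper is mounted at the origin on a cart in front of the work surface, level with it; the furniture and walls round the work are solid. World frame = base frame: x ahead of the robot, y to its left, z up, the work surface at z = 0. Lengths are in m, angles in rad, forces in N, time in s.
With the tool pointing down it reaches from about 0.275 to 0.725 m from the base axis. Payload 5.6 kg.
Tool frame: the origin (TCP) lies at the very end of the fingers, on their centre line; the grasp point (between the pads) lies 19 mm behind it (bot.grip_depth is the distance from the TCP to the grasp point, in m); z points along the fingers, y is the line along which they close (so a half turn about z gives the same grasp; the last joint's range is limited). The gripper opens to 85 mm and grips with 20 to 120 N. Pads are 22 mm wide; open, the fingers measure 114 mm over their backs; the gripper's body (76 mm by 85 mm) begins 54 mm behind the grasp point. The pads swing forward as they close: fully open they stand 13 mm farther back than shut.
Start: joints at [-0.849, 0.255, 0.108, 0, -1.424, -0.285], TCP at [0.233, -0.498, 0.231] pointing down, gripper open.
Joint ranges: [-2.95, 2.95], [-1.21, 1.97], [-1.09, 1.5], [-2.87, 1.71], [-2.94, -0.07], [-3.05, 3.05]. Speed limits (rad/s): [2.57, 2.57, 3.14, 3.14, 3.14, 3.14].

### API

Orientations are given as a rotation vector (axis times angle).
In Python, from workcell import status, cams, ticket, bot gives the robot as it stands.
- The arm moves only by the tool play_rows, never from a script. Its argument "steps" is a list of rows, each a list of 7 numbers: the shift along the world's x, y, z normalised to -1 to 1, where 1 is 0.2 m, then the turn, a rotation vector about the world's x, y, z normalised to -1 to 1, where 1 is pi rad, then the opening, from 0 (shut) to 1 (fully open). A call has 1 to 8 rows; each row is the pose to reach, as a shift and turn from the pose commanded when the call began, turning the shorter way round; what a row does not reach only later rows make up. A row lasts 1/12 s, in which the tool goes at most 41.7 mm and 7.16 degrees, less where a joint would pass 70% of its speed; a pose out of reach is approached as far as the arm can. A call with a number of a shift or a turn outside -1 to 1 is refused whole. A call with a gripper value outside its range is refused whole. The fingers move at their own pace and stop on an object; the grip force is fixed at half the most. Time passes only in rows, so rows that repeat a pose let the fingers close. It gives the time, the measured TCP pose, the force, the opening and the grip force at its end, in the units of the state.
- status.sense(): the state, without advancing time (a new reading comes with each control period).
- cams.camera(name): name is "scene" or "top"; returns a dict with "color" (420x560x3 uint8, blue, green, red), "depth" (420x560 float32, m along the optical axis (not along the pixel's ray), 0 where there is no reading), "fx", "fy", "cx", "cy" (pixels), "k1" (the pictures are not rectified: a ray, as slopes to the right and down, at radius r is drawn at 1 + k1 r^2 times it, then the intrinsics apply), "cam_to_world" (4x4, takes a point from camera to world coordinates). Camera axes: x right, y down, z forward; pixel columns grow to the right and rows downward; lengths in m; the calibration is good to about 2 mm. A picture is of the moment at which its call begins.
- ticket.close_job(): hands the job in; it is judged then, once.
The state is a dict: "time": time; "joint_pos": joint angles; "qd": joint speeds; "tau": joint torques, N m; "ee_pos": TCP position; "eef_rot": TCP orientation; "force": force on the tool from outside, world axes, zero at the start; "wrist_torque": the same for the moment, N m; "grip_width": opening from 0.0 (shut) to 1.0 (fully open); "grasp_force": force on a finger pad.
Only numpy, scipy, OpenCV 4.12 (cv2) and the standard library are available. Lean on these libraries where they do the work, as an engineer would, in place of code of your own. Each camera call takes 0.05 s, during which the arm holds its last target. There are 200 camera calls.

### The job

Load the bench tube warmer: first stand the white specimen cup left on its deck upright on the worktop, then lift the recessed hatch straight off its seat, slide it along its channels fully over the deck and rest it there, and move every blood tube from the rack beside the warmer (not the one at the back) into the block in the well, one to a pocket, keeping the tubes upright. Then slide the hatch back and lower it flush into its seat; set it down gently both times, never letting it drop. Last, turn the selector the shorter way round until its pointer is at the raised stud.

Things in the scene. Friction and masses are not known exactly. Their poses are not given: they have to be found in the camera images.
- warmer: White bench warmer, 156 (x) x 300 (y) x 132 mm high, fixed to the worktop; origin at the centre of its underside, x towards its back, y along the hatch's travel, z up. Half at -y: an open well (128 x 128 mm, centre at y = -73 mm), closed at first by the hatch. Half at +y: solid flat deck, top at z = 132 mm (y from -1 to 150 mm). Two aluminium channel rails, 8 mm wide, run along both long edges (x = +-74 mm), tops at z = 146 mm.
- deck_center (a point): Centre of the deck's top face (warmer x = 0, y = 75, z = 132 mm).
- block_floor (a point): Centre of the aluminium block inside the well, at the height of the floors of its pockets (warmer x = 0, y = -73, z = 12 mm); same axes as the warmer. A loaded tube's underside is at this height. The block is 110 x 110 mm with its top at warmer z = 60 mm.
- pocket_0 (a point): Centre of the mouth of one of the block's four round pockets (24 mm across, 48 mm deep, upright, centres 48 mm apart in a square), at warmer z = 60 mm; 72 mm below the deck's top.
- pocket_1 (a point): Centre of the mouth of one of the block's four round pockets (24 mm across, 48 mm deep, upright, centres 48 mm apart in a square), at warmer z = 60 mm; 72 mm below the deck's top.
- pocket_2 (a point): Centre of the mouth of one of the block's four round pockets (24 mm across, 48 mm deep, upright, centres 48 mm apart in a square), at warmer z = 60 mm; 72 mm below the deck's top.
- pocket_3 (a point): Centre of the mouth of one of the block's four round pockets (24 mm across, 48 mm deep, upright, centres 48 mm apart in a square), at warmer z = 60 mm; 72 mm below the deck's top.
- hatch_slide (a joint): Travel of the hatch along the warmer's +y, m: 0 fully over the well, 0.140 fully over the deck (both end stops). Slides easily (0.5 N) once lifted. When down in its seat the hatch has only 4 mm of play along its travel before its edge meets the deck's edge.
- hatch_lift (a joint): Height of the hatch above its seat, m: 0 seated (recessed flush, its top 2 mm below the deck), 0.030 the most the channels allow. It must be 0.011 or more to pass over the deck's edge; resting on the deck it reads 0.011. The hatch weighs 0.35 kg, stays level, and falls when let go unless supported.
- hatch_grip (a point): Centre of the hatch's black bar handle. The hatch is an aluminium plate 132 x 136 x 9 mm; the handle's bar is 100 mm long along the warmer's x, 12 mm wide (y), 14 mm tall; 23 mm free under the bar between its two posts (posts at x = +-44 mm), bar's centre 39 mm above the plate's underside (warmer z = 160 mm when seated). Moves with the hatch.
- cup: White specimen cup with a flat white screw lid, 47 mm tall, body 47 mm across, lid 55 mm across from 31 to 47 mm up, 0.04 to 0.085 kg; stands on the warmer's deck at first; origin at the centre of its underside, z up. (The cups with coloured lids are bystanders.)
- tube_rack: Two-plate tube rack in the front part of the worktop (another one, at the back wall, is no part of the job), 76 (x) x 225 (y) x 60 mm, fixed; origin at the centre of its underside. Two rows of six square openings (19 mm, pitch 35 mm), tubes stand on its base plate 3 mm above the worktop, upper plate's top at 53 mm. It stands to the right of the warmer.
- tube_0: Stoppered blood tube, 105 mm long, 15.6 mm across, stopper 17.6 mm across from 84 to 105 mm up; 15 g; stands upright in the rack; origin at the centre of its underside, z towards the stopper. May be absent.
- tube_1: Stoppered blood tube, 105 mm long, 15.6 mm across, stopper 17.6 mm across from 84 to 105 mm up; 15 g; stands upright in the rack; origin at the centre of its underside, z towards the stopper. May be absent.
- tube_2: Stoppered blood tube, 105 mm long, 15.6 mm across, stopper 17.6 mm across from 84 to 105 mm up; 15 g; stands upright in the rack; origin at the centre of its underside, z towards the stopper. May be absent.
- tube_3: Stoppered blood tube, 105 mm long, 15.6 mm across, stopper 17.6 mm across from 84 to 105 mm up; 15 g; stands upright in the rack; origin at the centre of its underside, z towards the stopper. May be absent.
- selector_pod: White control pod, 140 x 140 x 50 mm, with a grey dial disc (top at z = 51 mm), fixed; origin at the centre of its underside; its front faces -x, and the selector's axis is its z axis. It stands to the left of the warmer; behind it a table fan leans over the worktop (from about x = 0.57 m on, y = 0.1 to 0.5 m): keep the arm in front of it.
- selector (a joint): Angle of the selector, rad, endless, positive counterclockwise seen from above. 0: the pointer points to the pod's front (-x), the park mark; at angle q the pointer points along pod (-cos q, -sin q). Starts within 0.7 of 0; the studs' places are at +-1.3 and +-2.1. It stays where it is left (0.04 N m friction).
- selector_grip (a point): On the selector's axis, 84 mm above the pod's underside, at the height to grip its black bar. The bar is 52 mm long along the pointer's direction, 14 mm wide, from 59 to 97 mm above the pod's underside, on a round hub 48 mm across.
- selector_tip (a point): Point on the pointer's line 56 mm from the selector's axis (8 mm beyond the end of the white pointer), on the circle on which the stud and the pips stand; turns with the selector.
- stud: The raised steel stud that marks the wanted programme, 14 mm across, 9 mm tall, on the dial 56 mm from the selector's axis; fixed. The three other marks are flat pips, 8 mm across and 2 mm tall. Origin at the centre of its underside.
There are look-alikes about, which are no part of the job. What is shaped like the cup but green, purple or turquoise is not meant.

How it is judged:
By the outcome, as a careful person would: the job done as asked, in the order asked, and still so for the second after the job is handed in, with the robot touching nothing.
Of tube_0, tube_1, tube_2, tube_3 only 2 to 4 are there at a start; the rules pass over those that are not, and their reading is None.
At some moment in a run one of cup may be knocked a few centimetres aside while the robot is not near it.
It also fails if it takes over 210 s, if anything falls off the work surface, if the arm or the gripper's body presses on something with over 40 N, if the wrist force passes 120 N, or if a joint passes its speed limit or range.

## Working session

There is one attempt and no reset: what is moved stays moved. The work goes in short steps, Python scripts to look and compute and a tool call to move; the robot and the scene stay as the last step left them, time stands still between calls to the robot, and variables do not carry over. Pictures are saved under pics/ and viewed, at most 14 in all, crops included, and the job is handed in when it is done.

Besides the shell and the picture viewer there is one more tool, called after "Request:" as name(argument=value, ...) on one line, values as JSON. play_rows: Moves the arm, as the interface text tells. Its arguments: {"type":"object","properties":{"steps":{"type":"array","items":{"type":"array","items":{"type":"number"}}}},"required":["steps"]}

```bash
mkdir -p pics; ls
cat > h.py <<'E'
import numpy as np, cv2
from workcell import status, cams, ticket, bot
def grab(n):
    c=cams.camera(n); np.savez(f'{n}.npz',**c); return c
def load(n): return dict(np.load(f'{n}.npz'))
def rays(c,uv):
    K=np.array([[c['fx'],0,c['cx']],[0,c['fy'],c['cy']],[0,0,1.]])
    return cv2.undistortPoints(np.array(uv,float).reshape(-1,1,2),K,np.array([c['k1'],0,0,0.]))[:,0]
def plane(c,uv,z):
    r=rays(c,uv); T=c['cam_to_world']; d=np.c_[r,np.ones(len(r))]@T[:3,:3].T; o=T[:3,3]
    return o+d*((z-o[2])/d[:,2])[:,None]
def cloud(c):
    h,w=c['depth'].shape; u,v=np.meshgrid(np.arange(w),np.arange(h))
    r=rays(c,np.stack([u,v],-1).reshape(-1,2)); p=np.c_[r,np.ones(len(r))]*c['depth'].reshape(-1,1)
    T=c['cam_to_world']; return (p@T[:3,:3].T+T[:3,3]).reshape(h,w,3)
E
python3 - <<'E'
from h import *
for n in('scene','top'):
    c=grab(n); cv2.imwrite(f'pics/{n}0.png',c['color']); print(n,c['k1'],c['fx'],c['cam_to_world'])
print(status.sense(), bot.grip_depth)
E
```

```text
pics
scene -0.09173988112314732 529.910365578857 [[-0.99108957  0.05758361 -0.1201066   0.71385862]
 [ 0.13211986  0.53945119 -0.83158689  1.54219002]
 [ 0.01690587 -0.84004556 -0.54225238  1.12623616]
 [ 0.          0.          0.          1.        ]]
top 0.02353991444896694 477.28490643999737 [[-0.0257249  -0.98668459  0.16059812  0.27713863]
 [-0.9994594   0.02867555  0.01608195  0.0198829 ]
 [-0.02047305 -0.16009759 -0.98688886  1.4328002 ]
 [ 0.          0.          0.          1.        ]]
{'time': 0.1, 'joint_pos': array([-8.49395477e-01,  2.55704443e-01,  1.07171672e-01, -3.93009953e-04,
       -1.42391372e+00, -2.84595177e-01]), 'qd': array([-0.00078493,  0.0001331 ,  0.00347077,  0.00222235, -0.00012509,
       -0.00016538]), 'tau': array([-1.06559473e-03, -3.87605453e+01,  2.38474131e+01,  5.37778437e+00,
       -3.77630015e-03,  2.11005954e-06]), 'ee_pos': array([ 0.23253672, -0.49795301,  0.23049686]), 'eef_rot': array([ 6.80503538e-01, -3.06653792e+00, -2.56499591e-03]), 'force': array([ 0.19300996,  0.01837489, -0.54964008]), 'wrist_torque': array([-0.01775675, -0.03384451, -0.03050599]), 'grasp_force': 0.0, 'grip_width': 0.998633542208944} 0.0187
```

View pics/scene0.png

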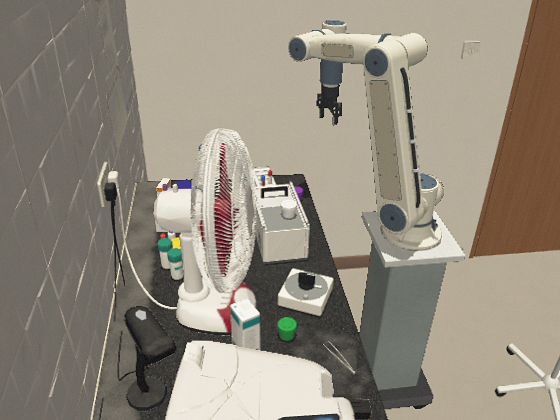

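View pics/top0.png

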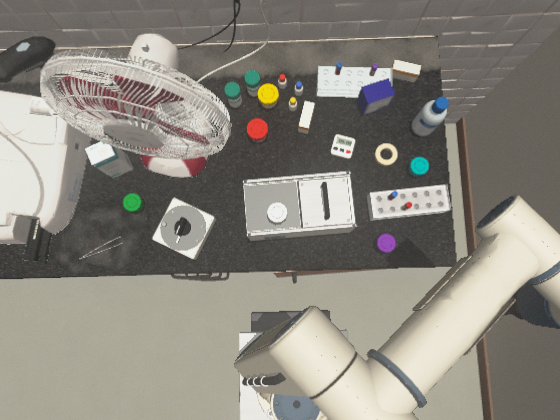

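Top view: white cup on the deck at (277,212). Look-alike cups are green (132,202), purple (386,243) and turquoise (419,166), none of which are wanted. The front rack is at (410,201) with tubes near (393,195) and (407,206); the rear rack at (353,82) is not wanted. The pod is at (183,228). I'll check these in a close crop.

Run:
```python
from h import *
c=load('top')['color']
a=cv2.resize(c[165:265,145:275],(520,400),interpolation=cv2.INTER_CUBIC)
b=cv2.resize(c[165:265,235:455],None,fx=3.6,fy=3.0,interpolation=cv2.INTER_CUBIC)
out=np.zeros((600,800,3),np.uint8); out[:300,:792]=b; a=cv2.resize(c[190:265,145:225],(320,300),interpolation=cv2.INTER_CUBIC); out[300:,:320]=a
r=cv2.resize(c[180:225,365:455],(470,235),interpolation=cv2.INTER_CUBIC); out[330:565,325:795]=r
cv2.imwrite('pics/crop1.png',out)
```

```text
(no output)
```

View pics/crop1.png

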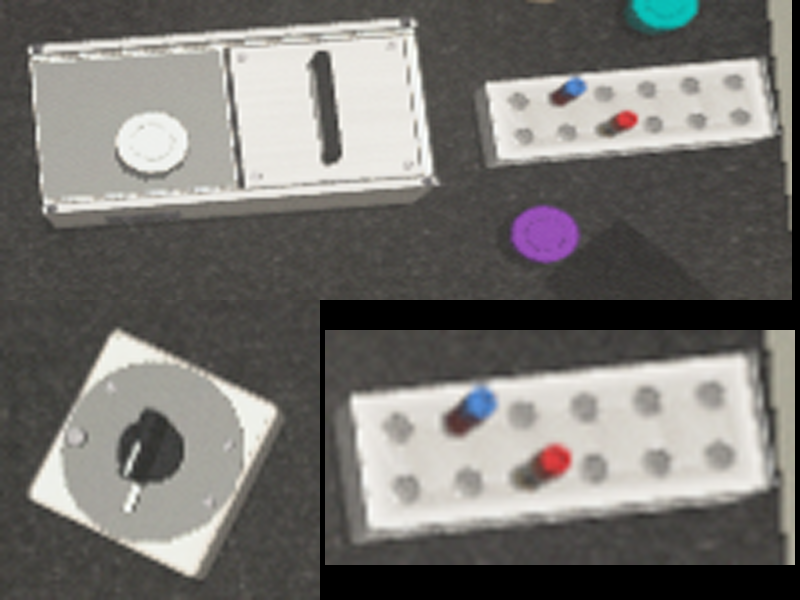

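The crop confirms it: white cup on the deck, two tubes in the front rack (blue and red stopper), stud at about (164,224) left of the dial, pointer toward the image bottom. The short way is therefore clockwise. Next I'll measure.

Run:
```python
from h import *
c=load('top'); P=cloud(c); hsv=cv2.cvtColor(c['color'],cv2.COLOR_BGR2HSV)
H,S,V=hsv[...,0].astype(int),hsv[...,1],hsv[...,2]; Z=P[...,2]
uu,vv=np.meshgrid(np.arange(560),np.arange(420))
def box(u0,u1,v0,v1): return (uu>=u0)&(uu<u1)&(vv>=v0)&(vv<v1)
def rect(m,name,z=None):
    k,l,s,_=cv2.connectedComponentsWithStats(m.astype(np.uint8)); m=l==1+s[1:,4].argmax()
    q=P[m][:,:2] if z is None else plane(c,np.c_[uu[m],vv[m]],z)[:,:2]
    r=cv2.minAreaRect((q*1000).astype(np.float32)); print(name,m.sum(),r,np.median(Z[m]))
    return r
print('worktop z',np.median(Z[box(300,360,240,258)]))
wb=box(235,365,165,245)
rect(wb&(Z>.12)&(Z<.16),'warmer top')
hm=(V<70)&box(310,340,175,225); rect(hm,'handle',.167); 
cm=box(262,292,198,226)&(Z>.165); rect(cm,'cup lid',.179)
uv=np.c_[uu[cm],vv[cm]]; print('cup px',uv.mean(0),plane(c,[uv.mean(0)],.179))
rect(box(362,455,175,228)&(Z>.04)&(Z<.062),'rack')
for n,m in(('blue',(H>95)&(H<125)&(S>110)&box(380,405,185,203)),('red',((H<8)|(H>172))&(S>140)&box(400,416,198,212))):
    uv=np.c_[uu[m],vv[m]]; print(n,m.sum(),Z[m].max(),uv.mean(0),plane(c,[uv.mean(0)],.105), 'top-edge',uv.min(0),uv.max(0))
pb=box(150,220,190,262)
rect(pb&(Z>.035)&(Z<.058),'pod')
g=pb&(Z>.035)&(Z<.06)&(V>90)&(V<190)&(S<40); rect(g,'dial',.051)
bar=pb&(Z>.085); rect(bar,'bar',.097); print('bar max z',Z[pb].max())
print('stud',plane(c,[(164.2,224.2)],.06))
```

```text
worktop z -0.0007649232960116326
warmer top 5590 ((502.17919921875, -22.404556274414062), (157.58790588378906, 300.3447570800781), 3.332313299179077) 0.13103098915958167Traceback (most recent call last):
  File "<stdin>", line 14, in <module>
  File "<stdin>", line 7, in rect
ValueError: attempt to get argmax of an empty sequence
```

Run:
```python
from h import *
c=load('top'); P=cloud(c); hsv=cv2.cvtColor(c['color'],cv2.COLOR_BGR2HSV)
H,S,V=hsv[...,0].astype(int),hsv[...,1].astype(int),hsv[...,2].astype(int); Z=P[...,2]
uu,vv=np.meshgrid(np.arange(560),np.arange(420))
def box(u0,u1,v0,v1): return (uu>=u0)&(uu<u1)&(vv>=v0)&(vv<v1)
def rect(m,name,z=None):
    k,l,s,_=cv2.connectedComponentsWithStats(m.astype(np.uint8))
    if k<2: print(name,'none'); return
    m=l==1+s[1:,4].argmax()
    q=P[m][:,:2] if z is None else plane(c,np.c_[uu[m],vv[m]],z)[:,:2]
    r=cv2.minAreaRect((q*1000).astype(np.float32)); print(name,m.sum(),np.round(r[0],1),np.round(r[1],1),r[2],'z',np.median(Z[m]),'mean',q.mean(0))
print('V row 200',V[200,310:340])
wb=box(310,340,175,225)
rect((V<110)&wb,'handle',.167)
cm=box(262,292,198,226)&(Z>.165); rect(cm,'cup lid',.179)
rect(box(362,455,175,228)&(Z>.04)&(Z<.062),'rack')
for n,m in(('blue',(H>95)&(H<125)&(S>110)&box(380,405,185,203)),('red',((H<8)|(H>172))&(S>140)&box(400,416,198,212))):
    uv=np.c_[uu[m],vv[m]]; print(n,m.sum(),Z[m].max(),uv.mean(0),plane(c,[uv.mean(0)],.105)[0], uv.min(0),uv.max(0))
pb=box(150,220,190,262)
rect(pb&(Z>.035)&(Z<.058),'pod')
rect(pb&(Z>.085),'bar',.097); print('bar max z',Z[pb].max())
print('stud',plane(c,[(164.2,224.2)],.06)[0], 'tip mark',plane(c,[(145+130/4,190+200/4)],.06)[0])
```

```text
V row 200 [235 235 235 235 235 235 235 235 234 233 234 235 164 132  78  81  80  77
 143 232 234 235 235 234 235 235 236 235 235 235]
handle 170 [503.4 -93.6] [101.3  14. ] 3.7681288719177246 z 0.16509531486648332 mean [ 0.50443865 -0.09414879]
cup lid 333 [472.2  36.7] [53.2 51.1] 88.36774444580078 z 0.1782601125697456 mean [0.47229998 0.03728911]
rack 1654 [ 514.1 -348.5] [ 76.2 228.5] 4.573516368865967 z 0.05210263392277725 mean [ 0.51361592 -0.34888216]
blue 20 0.10959250282703903 [394.1 193.7] [ 0.52765355 -0.29330173  0.105     ] [392 192] [396 196]
red 22 0.11145504132551398 [408.5 204.5] [ 0.49567385 -0.3313085   0.105     ] [406 202] [411 207]
pod 1999 [455.5 315.6] [142. 140.] 62.91558837890625 z 0.0501037321500013 mean [0.45318895 0.31259776]
bar 103 [453.3 314.2] [15.9 54.2] 69.15589141845703 z 0.09587849345035404 mean [0.45442245 0.31369689]
bar max z 1.432800198876748
stud [0.46569185 0.36732082 0.06      ] tip mark [0.41847487 0.32818761 0.06      ]
```

Blue and red tubes match rack openings at (0.527,-0.294) and (0.495,-0.332). The warmer is at (0.502,-0.022) with yaw 3.4°, the cup at (0.472,0.037), and the pod at (0.454,0.314). The pointer is at world angle 159° and the stud at 78°, so the selector turns about -81°. I'll go to the cup.

Request:
play_rows(steps=[[0.4,0.95,0.15,0,0,-0.12,1],[0.4,0.95,0.15,0,0,-0.12,1],[0.4,0.95,0.15,0,0,-0.12,1],[0.4,0.95,0.15,0,0,-0.12,1],[0.4,0.95,0.15,0,0,-0.12,1],[0.4,0.95,0.15,0,0,-0.12,1],[0.4,0.95,0.15,0,0,-0.12,1]])

```text
time: 0.68
ee_pos: [0.3138, -0.306, 0.262]
eef_rot: [-0.1, 3.138, -0.0]
force: [-0.1, 0.2, 0.5]
grip_width: 1.001
grasp_force: 0.0
```

Request:
play_rows(steps=[[0.4,0.95,0,0,0,0,1],[0.4,0.95,0,0,0,0,1],[0.4,0.95,0,0,0,0,1],[0.4,0.95,0,0,0,0,1],[0.4,0.95,0,0,0,0,1],[0.4,0.95,0,0,0,0,1],[0.4,0.95,0,0,0,0,1]])

```text
time: 1.27
ee_pos: [0.3931, -0.1171, 0.2607]
eef_rot: [0.1, -3.139, -0.0]
force: [0.1, -0.5, -0.3]
grip_width: 0.998
grasp_force: 0.0
```

Request:
play_rows(steps=[[0.4,0.77,0,0,0,0,1],[0.4,0.77,0,0,0,0,1],[0.4,0.77,0,0,0,0,1],[0.4,0.77,0,0,0,0,1],[0.4,0.77,0,0,0,0,1],[0.4,0.77,0,0,0,0,1],[0.4,0.77,0,0,0,0,1]])

```text
time: 1.85
ee_pos: [0.4727, 0.0345, 0.2607]
eef_rot: [0.093, -3.139, 0.001]
force: [0.0, 0.3, 0.7]
grip_width: 0.998
grasp_force: 0.0
```

Request:
play_rows(steps=[[0,0.01,-0.3,0,0,0,1],[0,0.01,-0.45,0,0,0,1],[0,0.01,-0.54,0,0,0,1],[0,0.01,-0.54,0,0,0,1],[0,0.01,-0.54,0,0,0,1]])

```text
time: 2.27
ee_pos: [0.4722, 0.0357, 0.1535]
eef_rot: [0.091, -3.139, 0.002]
force: [0.4, 0.6, 1.4]
grip_width: 0.999
grasp_force: 0.0
```

Request:
play_rows(steps=[[0,0,0,0,0,0,0.55],[0,0,0,0,0,0,0.55],[0,0,0,0,0,0,0.5],[0,0,0,0,0,0,0.5],[0,0,0,0,0,0,0.5],[0,0,0,0,0,0,0.5],[0,0,0,0,0,0,0.5],[0,0,0,0,0,0,0.5]])

```text
time: 2.93
ee_pos: [0.4744, 0.0376, 0.156]
eef_rot: [-0.095, 3.135, 0.0]
force: [-0.8, -1.0, 6.2]
grip_width: 0.625
grasp_force: 63.2
```

Request:
play_rows(steps=[[0,0,0.1,0,0,0,0.5],[0,0,0.25,0,0,0,0.5],[0,0,0.35,0,0,0,0.5],[0,0,0.4,0,0,0,0.5],[0,0,0.4,0,0,0,0.5]])

```text
time: 3.35
ee_pos: [0.4741, 0.038, 0.2363]
eef_rot: [-0.094, 3.134, 0.003]
force: [0.9, 0.5, -0.3]
grip_width: 0.624
grasp_force: 63.2
```

Request:
play_rows(steps=[[-0.06,0.1,0,0,0,0,0.5],[-0.15,0.25,0,0,0,0,0.5],[-0.25,0.4,0,0,0,0,0.5],[-0.35,0.55,0,0,0,0,0.5],[-0.41,0.65,0,0,0,0,0.5],[-0.45,0.71,0,0,0,0,0.5],[-0.45,0.71,0,0,0,0,0.5]])

```text
time: 3.93
ee_pos: [0.3809, 0.1813, 0.2321]
eef_rot: [0.099, -3.138, -0.0]
force: [0.2, -0.2, -0.7]
grip_width: 0.627
grasp_force: 63.2
```

Request:
play_rows(steps=[[0,0,-0.15,0,0,0,0.5],[0,0,-0.35,0,0,0,0.5],[0,0,-0.55,0,0,0,0.5],[0,0,-0.75,0,0,0,0.5],[0,0,-0.88,0,0,0,0.5],[0,0,-0.94,0,0,0,0.5],[0,0,-0.97,0,0,0,0.5],[0,0,-0.97,0,0,0,0.5]])

```text
time: 4.6
ee_pos: [0.3819, 0.1784, 0.0377]
eef_rot: [0.093, -3.137, 0.004]
force: [-0.7, -0.0, 0.5]
grip_width: 0.626
grasp_force: 63.2
```

Request:
play_rows(steps=[[0,0,-0.02,0,0,0,0.5],[0,0,-0.035,0,0,0,0.5],[0,0,-0.05,0,0,0,0.5],[0,0,-0.05,0,0,0,0.5],[0,0,-0.05,0,0,0,0.5]])

```text
time: 5.02
ee_pos: [0.3829, 0.1798, 0.0296]
eef_rot: [-0.094, 3.14, 0.001]
force: [-0.5, 0.6, -0.4]
grip_width: 0.629
grasp_force: 63.2
```

Request:
play_rows(steps=[[0,0,-0.01,0,0,0,0.5],[0,0,-0.02,0,0,0,0.5],[0,0,-0.02,0,0,0,0.5],[0,0,-0.02,0,0,0,0.5]])

```text
time: 5.35
ee_pos: [0.3826, 0.1796, 0.0252]
eef_rot: [0.094, -3.14, 0.0]
force: [-0.3, 0.2, -0.1]
grip_width: 0.625
grasp_force: 63.2
```

Request:
play_rows(steps=[[0,0,-0.005,0,0,0,0.5],[0,0,-0.01,0,0,0,0.5],[0,0,-0.01,0,0,0,0.5],[0,0,-0.01,0,0,0,0.5]])

```text
time: 5.68
ee_pos: [0.3828, 0.1798, 0.024]
eef_rot: [-0.094, 3.14, 0.0]
force: [-3.5, -1.1, 8.0]
grip_width: 0.63
grasp_force: 64.2
```

Request:
play_rows(steps=[[0,0,0,0,0,0,0.85],[0,0,0,0,0,0,0.85],[0,0,0,0,0,0,0.85],[0,0,0,0,0,0,0.85],[0,0,0,0,0,0,0.85]])

```text
time: 6.1
ee_pos: [0.3827, 0.1796, 0.0232]
eef_rot: [0.094, -3.14, 0.0]
force: [-0.8, -0.1, 0.8]
grip_width: 0.852
grasp_force: 0.0
```

Request:
play_rows(steps=[[0,0,0.1,0,0,0,0.85],[0,0,0.3,0,0,0,0.85],[0,0,0.95,0,0,0,0.85],[0,0,0.95,0,0,0,0.85],[0,0,0.95,0,0,0,0.85],[0,0,0.95,0,0,0,0.85],[0,0,0.95,0,0,0,0.85],[0,0,0.95,0,0,0,0.85]])

```text
time: 6.77
ee_pos: [0.3826, 0.1798, 0.2132]
eef_rot: [-0.094, 3.14, 0.001]
force: [-0.7, 0.1, -0.5]
grip_width: 0.849
grasp_force: 0.0
```

Run:
```python
from h import *
s=grab('scene'); cv2.imwrite('pics/s1.png',cv2.resize(s['color'][150:350,230:430],(600,600),interpolation=cv2.INTER_CUBIC)); print(status.sense()['ee_pos'])
```

```text
[0.38214279 0.17939269 0.21230546]
```

View pics/s1.png

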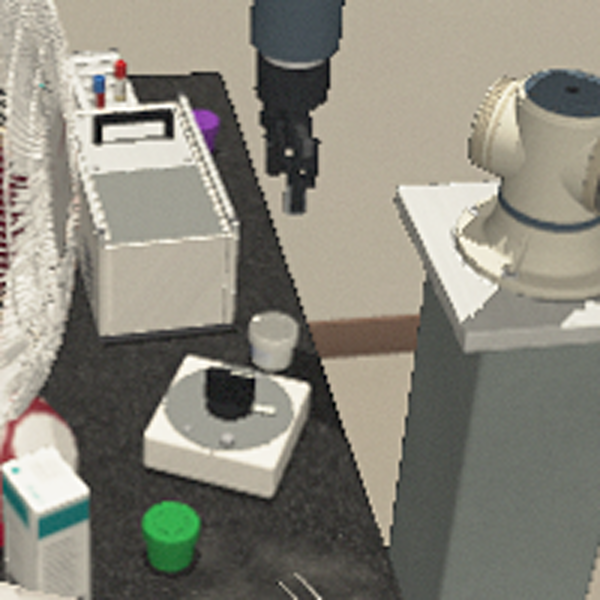

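The cup stands upright between the warmer and the pod, near the front edge. The hatch is still seated and the two tubes are in the rack. I'll check the edge margin and the hatch.

Run:
```python
from h import *
c=load('top'); P=cloud(c); Z=P[...,2]
for u in (200,230,260):
    v=np.where(Z[230:300,u]<-.1)[0]; print(u,230+v[0],P[230+v[0]-1,u])
```

```text
200 274 [ 0.32421263  0.2747352  -0.00664609]
230 273 [ 0.32478398  0.18481124 -0.00794383]
260 272 [ 0.32526244  0.09462017 -0.00544338]
```

Request:
play_rows(steps=[[0.305,-0.685,0,0,0,0,0.7],[0.305,-0.685,0,0,0,0,0.7],[0.305,-0.685,0,0,0,0,0.7],[0.305,-0.685,0,0,0,0,0.7],[0.305,-0.685,0,0,0,0,0.7],[0.305,-0.685,0,0,0,0,0.7]])

```text
time: 7.32
ee_pos: [0.4432, 0.0413, 0.2115]
eef_rot: [0.089, -3.137, 0.002]
force: [-0.1, 0.0, 0.2]
grip_width: 0.703
grasp_force: 0.0
```

Request:
play_rows(steps=[[0.305,-0.685,0,0,0,0,0.7],[0.305,-0.685,0,0,0,0,0.7],[0.305,-0.685,0,0,0,0,0.7],[0.305,-0.685,0,0,0,0,0.7],[0.305,-0.685,0,0,0,0,0.7],[0.305,-0.685,0,0,0,0,0.7],[0.305,-0.685,0,0,0,0,0.7]])

```text
time: 7.9
ee_pos: [0.5042, -0.0933, 0.2125]
eef_rot: [0.095, -3.138, -0.001]
force: [-0.3, 0.9, 0.6]
grip_width: 0.703
grasp_force: 0.0
```

Request:
play_rows(steps=[[0,0,-0.15,0,0,0,0.7],[0,0,-0.25,0,0,0,0.7],[0,0,-0.33,0,0,0,0.7],[0,0,-0.355,0,0,0,0.7],[0,0,-0.355,0,0,0,0.7],[0,0,-0.355,0,0,0,0.7]])

```text
time: 8.4
ee_pos: [0.505, -0.0936, 0.1432]
eef_rot: [-0.096, 3.139, -0.001]
force: [-0.8, -0.4, 0.8]
grip_width: 0.701
grasp_force: 0.0
```

Request:
play_rows(steps=[[0,0,0,0,0,0,0.3],[0,0,0,0,0,0,0.2],[0,0,0,0,0,0,0.15],[0,0,0,0,0,0,0.1],[0,0,0,0,0,0,0.05],[0,0,0,0,0,0,0],[0,0,0,0,0,0,0],[0,0,0,0,0,0,0]])

```text
time: 9.07
ee_pos: [0.5051, -0.0945, 0.1431]
eef_rot: [-0.094, 3.139, -0.001]
force: [-1.2, 0.8, 5.8]
grip_width: 0.128
grasp_force: 59.1
```

Request:
play_rows(steps=[[0,0,0.025,0,0,0,0],[0,0,0.05,0,0,0,0],[0,0,0.07,0,0,0,0],[0,0,0.09,0,0,0,0],[0,0,0.1,0,0,0,0],[0,0,0.1,0,0,0,0],[0,0,0.1,0,0,0,0]])

```text
time: 9.65
ee_pos: [0.505, -0.0942, 0.1623]
eef_rot: [-0.094, 3.14, 0.0]
force: [4.6, -0.5, -4.6]
grip_width: 0.127
grasp_force: 58.6
```

Request:
play_rows(steps=[[-0.004,0.06,0,0,0,0,0],[-0.009,0.16,0,0,0,0,0],[-0.016,0.28,0,0,0,0,0],[-0.023,0.4,0,0,0,0,0],[-0.03,0.51,0,0,0,0,0],[-0.036,0.6,0,0,0,0,0],[-0.039,0.66,0,0,0,0,0],[-0.04,0.685,0,0,0,0,0]])

```text
time: 10.32
ee_pos: [0.4969, 0.0424, 0.1625]
eef_rot: [-0.097, 3.14, -0.005]
force: [7.9, -16.3, -3.7]
grip_width: 0.125
grasp_force: 59.2
```

Request:
play_rows(steps=[[0,0.005,0,0,0,0,0],[-0.001,0.01,0,0,0,0,0],[-0.001,0.015,0,0,0,0,0],[-0.001,0.015,0,0,0,0,0]])

```text
time: 10.65
ee_pos: [0.4969, 0.0422, 0.1627]
eef_rot: [-0.093, 3.14, -0.01]
force: [6.9, -10.3, -3.5]
grip_width: 0.125
grasp_force: 59.2
```

Request:
play_rows(steps=[[0,-0.004,-0.01,0,0,0,0],[0,-0.005,-0.02,0,0,0,0],[0,-0.005,-0.03,0,0,0,0],[0,-0.005,-0.035,0,0,0,0],[0,-0.005,-0.038,0,0,0,0],[0,-0.005,-0.038,0,0,0,0]])

```text
time: 11.15
ee_pos: [0.4969, 0.0422, 0.1548]
eef_rot: [-0.093, 3.14, -0.007]
force: [6.5, -7.7, -3.7]
grip_width: 0.127
grasp_force: 59.2
```

Request:
play_rows(steps=[[0,0,-0.003,0,0,0,0],[0,0,-0.005,0,0,0,0],[0,0,-0.006,0,0,0,0],[0,0,-0.006,0,0,0,0]])

```text
time: 11.48
ee_pos: [0.497, 0.0422, 0.1542]
eef_rot: [-0.093, 3.139, -0.007]
force: [5.0, -7.7, -0.3]
grip_width: 0.131
grasp_force: 59.6
```

Request:
play_rows(steps=[[0,0,-0.003,0,0,0,0],[0,0,-0.005,0,0,0,0],[0,0,-0.005,0,0,0,0],[0,0,-0.005,0,0,0,0]])

```text
time: 11.82
ee_pos: [0.497, 0.0421, 0.1542]
eef_rot: [-0.094, 3.139, -0.007]
force: [2.1, -6.9, 6.4]
grip_width: 0.124
grasp_force: 60.4
```

Request:
play_rows(steps=[[0,0,0,0,0,0,0.3],[0,0,0,0,0,0,0.5],[0,0,0,0,0,0,0.6],[0,0,0,0,0,0,0.6],[0,0,0,0,0,0,0.6]])

```text
time: 12.23
ee_pos: [0.4962, 0.0447, 0.1523]
eef_rot: [0.094, -3.139, 0.0]
force: [-0.6, 0.8, 0.6]
grip_width: 0.598
grasp_force: 0.0
```

Request:
play_rows(steps=[[0,0,0.1,0,0,0,0.6],[0,0,0.25,0,0,0,0.6],[0,0,0.43,0,0,0,0.6],[0,0,0.43,0,0,0,0.6],[0,0,0.43,0,0,0,0.6]])

```text
time: 12.65
ee_pos: [0.4976, 0.0451, 0.2406]
eef_rot: [-0.094, 3.136, 0.002]
force: [-0.3, -0.9, -0.7]
grip_width: 0.599
grasp_force: 0.0
```

Request:
play_rows(steps=[[0.07,-0.84,0,0,0,0,0.6],[0.07,-0.84,0,0,0,0,0.6],[0.07,-0.84,0,0,0,0,0.6],[0.07,-0.84,0,0,0,0,0.6],[0.07,-0.84,0,0,0,0,0.6],[0.07,-0.84,0,0,0,0,0.6]])

```text
time: 13.15
ee_pos: [0.5097, -0.1253, 0.2369]
eef_rot: [0.087, -3.137, -0.001]
force: [-0.4, 0.4, 0.2]
grip_width: 0.602
grasp_force: 0.0
```

Request:
play_rows(steps=[[0.08,-0.84,0,0,0,0,0.6],[0.08,-0.84,0,0,0,0,0.6],[0.08,-0.84,0,0,0,0,0.6],[0.08,-0.84,0,0,0,0,0.6],[0.08,-0.84,0,0,0,0,0.6],[0.08,-0.84,0,0,0,0,0.6]])

```text
time: 13.65
ee_pos: [0.5263, -0.2919, 0.2366]
eef_rot: [0.091, -3.138, -0.002]
force: [-0.1, 0.3, -0.8]
grip_width: 0.598
grasp_force: 0.0
```

Run:
```python
from h import *
c=grab('top'); s=grab('scene')
o=np.zeros((600,800,3),np.uint8)
o[:300,:800]=cv2.resize(c['color'][165:265,235:455],(800,300),interpolation=cv2.INTER_CUBIC)
o[300:,:450]=cv2.resize(s['color'][160:260,240:315],(450,600),interpolation=cv2.INTER_CUBIC)[:300]
cv2.imwrite('pics/s2.png',o); print(status.sense()['ee_pos'])
```

```text
[ 0.52660337 -0.29000213  0.23779671]
```

View pics/s2.png

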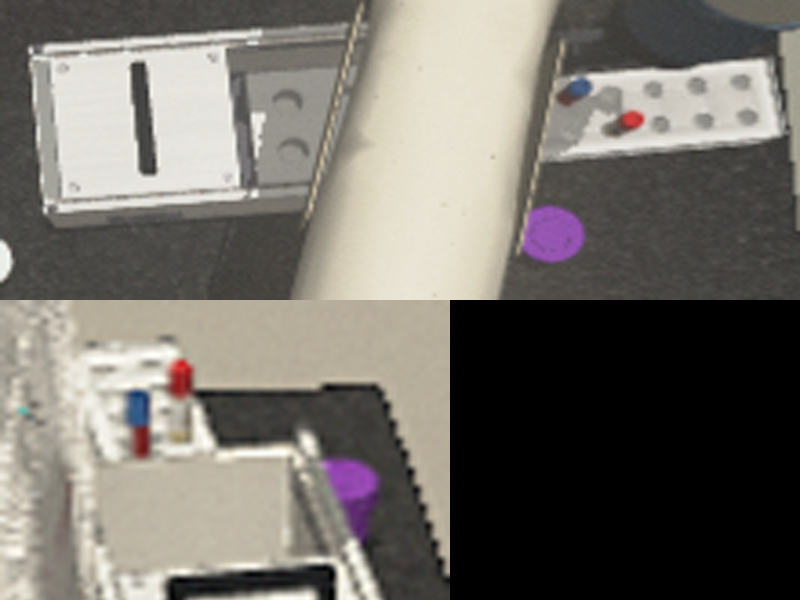

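The picture shows the hatch fully over the deck, with block pockets visible at about (315,198) and (316,215). Both tubes are in place.

Run:
```python
from h import *
c=load('top'); g=cv2.cvtColor(c['color'],cv2.COLOR_BGR2GRAY).astype(int)
print(g[190:222,304:322])
print(plane(c,[(314.8,197.7),(315.6,215)],.06)); print(status.sense()['ee_pos'])
```

```text
[[149 148 150 148 148 148 150 149 149 148 150 151 149 149 153 150 151 150]
 [150 150 149 150 150 151 147 150 149 150 153 150 150 148 150 151 147 149]
 [148 150 149 149 150 150 151 151 151 152 151 149 148 152 150 152 146 150]
 [150 154 151 151 151 152 149 151 150 149 150 149 149 150 149 152 150 148]
 [151 150 151 150 150 149 151 150 141 138 137 138 144 149 151 149 149 149]
 [150 147 149 150 149 148 147 137 117 114 110 112 131 142 149 150 149 149]
 [150 149 149 146 148 149 136 112 105 105 104 105 104 126 147 148 147 148]
 [149 149 148 147 149 147 111 112 117 120 115 108 104 112 140 146 149 148]
 [146 150 150 146 147 144 118 133 142 141 140 129 109 102 136 147 151 150]
 [146 148 149 149 148 148 138 150 148 152 151 150 118 104 137 149 148 149]
 [151 150 152 154 148 150 142 149 148 151 146 148 134 109 144 146 147 148]
 [144 148 147 148 146 147 146 144 146 148 149 148 145 131 148 147 148 147]
 [180 182 183 184 149 148 149 146 146 149 148 148 145 146 147 148 148 150]
 [227 229 229 229 154 149 149 150 144 149 146 144 147 148 148 150 151 149]
 [228 229 231 228 156 149 150 148 151 151 149 148 
[... 717 characters left out ...]
 148 149 147 133 134 148 148 147 140 128 104 114 147 150]
 [ 99 228 155 151 150 151 150 138 145 148 149 145 145 147 110 104 143 151]
 [ 94 223 159 154 150 150 150 146 144 148 147 149 150 148 129 112 146 149]
 [ 96 184 152 149 149 148 148 148 138 148 151 150 149 148 142 134 149 147]
 [ 94 131 147 150 149 150 149 149 141 144 144 145 149 146 145 147 147 146]
 [ 95 123 147 147 149 150 151 150 148 145 143 144 148 143 148 150 151 134]
 [ 95 137 151 150 153 151 149 152 148 146 149 148 148 146 147 148 149 120]
 [ 95 149 148 147 150 148 146 148 150 145 148 148 145 144 148 147 148 108]]
[[ 0.53116327 -0.07324715  0.06      ]
 [ 0.48005043 -0.0735799   0.06      ]]
[ 0.52660337 -0.29000213  0.23779671]
```

Request:
play_rows(steps=[[0.005,-0.015,-0.2,0,0,0,0.5],[0.005,-0.015,-0.4,0,0,0,0.5],[0.005,-0.015,-0.6,0,0,0,0.5],[0.005,-0.015,-0.74,0,0,0,0.5],[0.005,-0.015,-0.8,0,0,0,0.5],[0.005,-0.015,-0.8,0,0,0,0.5]])

```text
time: 14.25
ee_pos: [0.5255, -0.2912, 0.0749]
eef_rot: [0.097, -3.134, -0.005]
force: [-0.4, 0.0, -0.1]
grip_width: 0.499
grasp_force: 0.0
```

Request:
play_rows(steps=[[0,0,0,0,0,0,0.35],[0,0,0,0,0,0,0.25],[0,0,0,0,0,0,0.2],[0,0,0,0,0,0,0.15],[0,0,0,0,0,0,0.1],[0,0,0,0,0,0,0.1],[0,0,0,0,0,0,0.1]])

```text
time: 14.83
ee_pos: [0.5289, -0.2949, 0.0807]
eef_rot: [-0.094, 3.136, -0.003]
force: [0.6, 0.3, 6.9]
grip_width: 0.188
grasp_force: 58.6
```

Gripped the blue tube's stopper. Lifting and carrying it to the pocket at (0.530,-0.071).

Request:
play_rows(steps=[[0,0,0.1,0,0,0,0.1],[0,0,0.25,0,0,0,0.1],[0,0,0.45,0,0,0,0.1],[0,0,0.65,0,0,0,0.1],[0,0,0.8,0,0,0,0.1],[0,0,0.88,0,0,0,0.1],[0,0,0.88,0,0,0,0.1]])

```text
time: 15.42
ee_pos: [0.529, -0.2953, 0.2601]
eef_rot: [-0.093, 3.132, -0.006]
force: [-0.6, -0.0, 0.8]
grip_width: 0.183
grasp_force: 58.9
```

Request:
play_rows(steps=[[0,0.12,0,0,0,0,0.1],[0,0.28,0,0,0,0,0.1],[0,0.44,0,0,0,0,0.1],[0.005,0.6,0,0,0,0,0.1],[0.005,0.75,0,0,0,0,0.1],[0.005,0.86,0,0,0,0,0.1],[0.005,0.9,0,0,0,0,0.1],[0.005,0.9,0,0,0,0,0.1]])

```text
time: 16.08
ee_pos: [0.5282, -0.1127, 0.2542]
eef_rot: [0.098, -3.14, -0.001]
force: [0.3, 0.2, -0.1]
grip_width: 0.182
grasp_force: 58.9
```

Request:
play_rows(steps=[[0,0.1,0,0,0,0,0.1],[0,0.18,0,0,0,0,0.1],[0,0.2,0,0,0,0,0.1],[0,0.2,0,0,0,0,0.1],[0,0.2,0,0,0,0,0.1],[0,0.2,0,0,0,0,0.1]])

```text
time: 16.58
ee_pos: [0.5285, -0.0753, 0.2543]
eef_rot: [0.092, -3.14, 0.0]
force: [0.4, 0.1, 0.4]
grip_width: 0.181
grasp_force: 58.9
```

Run:
```python
from h import *
s=status.sense(); print(s['ee_pos'],s['eef_rot'],s['joint_pos'])
```

```text
[ 0.52845276 -0.0753055   0.25431279] [ 9.24808735e-02 -3.13989689e+00  3.27982694e-04] [ 1.52013963e-01  2.17396512e-01  1.16785608e-01  1.67247576e-04
 -1.47054255e+00 -1.66393713e+00]
```

Request:
play_rows(steps=[[0.008,0.021,-0.1,0,0,0,0.1],[0.008,0.021,-0.25,0,0,0,0.1],[0.008,0.021,-0.4,0,0,0,0.1],[0.008,0.021,-0.5,0,0,0,0.1],[0.008,0.021,-0.54,0,0,0,0.1],[0.008,0.021,-0.56,0,0,0,0.1],[0.008,0.021,-0.56,0,0,0,0.1],[0.008,0.021,-0.56,0,0,0,0.1]])

```text
time: 17.25
ee_pos: [0.5311, -0.0705, 0.1439]
eef_rot: [-0.094, 3.138, -0.001]
force: [0.2, 0.1, -0.1]
grip_width: 0.186
grasp_force: 58.9
```

Run:
```python
from h import *
s=grab('scene'); print(status.sense()['ee_pos'])
c=grab('top')
o=np.zeros((600,800,3),np.uint8)
o[:,:400]=cv2.resize(s['color'][140:260,240:320],(400,600),interpolation=cv2.INTER_CUBIC)
o[:400,400:]=cv2.resize(c['color'][165:245,280:360],(400,400),interpolation=cv2.INTER_CUBIC)
cv2.imwrite('pics/s3.png',o)
```

```text
[ 0.53118171 -0.0703805   0.14412027]
```

View pics/s3.png

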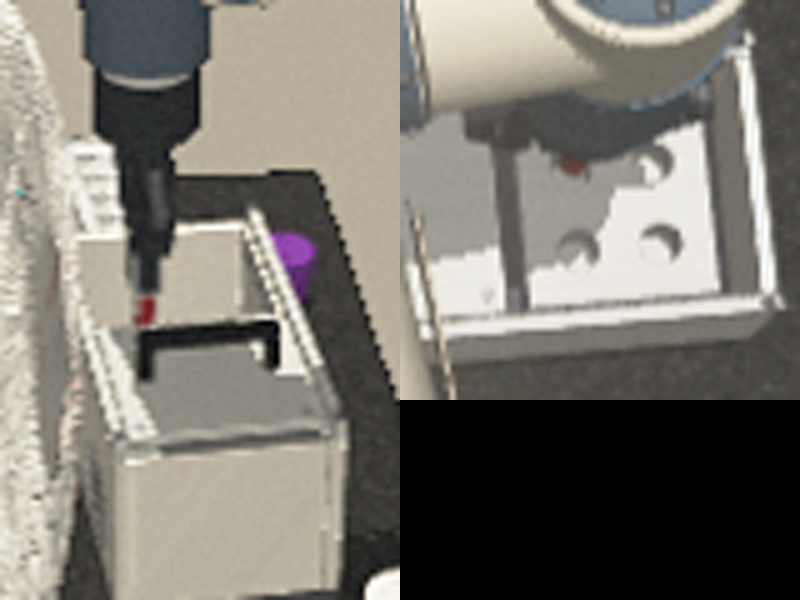

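The tube's end shows at (314,198), right over its pocket. Lowering it.

Request:
play_rows(steps=[[0,0,-0.05,0,0,0,0.1],[0,0,-0.1,0,0,0,0.1],[0,0,-0.15,0,0,0,0.1],[0,0,-0.2,0,0,0,0.1],[0,0,-0.23,0,0,0,0.1],[0,0,-0.25,0,0,0,0.1],[0,0,-0.25,0,0,0,0.1]])

```text
time: 17.93
ee_pos: [0.5294, -0.0702, 0.0912]
eef_rot: [0.094, -3.138, 0.0]
force: [0.2, 0.6, -0.2]
grip_width: 0.185
grasp_force: 58.9
```

Request:
play_rows(steps=[[0,0,-0.01,0,0,0,0.1],[0,0,-0.02,0,0,0,0.1],[0,0,-0.02,0,0,0,0.1],[0,0,-0.02,0,0,0,0.1]])

```text
time: 18.27
ee_pos: [0.531, -0.0704, 0.0897]
eef_rot: [-0.095, 3.138, -0.001]
force: [-0.3, 0.0, 4.9]
grip_width: 0.186
grasp_force: 59.4
```

Request:
play_rows(steps=[[0,0,0,0,0,0,0.35],[0,0,0,0,0,0,0.42],[0,0,0,0,0,0,0.42],[0,0,0,0,0,0,0.42]])

```text
time: 18.6
ee_pos: [0.5306, -0.0741, 0.0903]
eef_rot: [-0.094, 3.139, -0.01]
force: [-1.0, -16.0, 8.3]
grip_width: 0.415
grasp_force: 0.0
```

Request:
play_rows(steps=[[0,0,0.1,0,0,0,0.42],[0,0,0.3,0,0,0,0.42],[0,0,0.75,0,0,0,0.42],[0,0,0.75,0,0,0,0.42],[0,0,0.75,0,0,0,0.42],[0,0,0.75,0,0,0,0.42]])

```text
time: 19.1
ee_pos: [0.5319, -0.0701, 0.2423]
eef_rot: [-0.094, 3.132, 0.001]
force: [-0.8, 0.6, -0.6]
grip_width: 0.41
grasp_force: 0.0
```

Request:
play_rows(steps=[[-0.1,-0.9,0,0,0,0,0.5],[-0.1,-0.9,0,0,0,0,0.5],[-0.1,-0.9,0,0,0,0,0.5],[-0.1,-0.9,0,0,0,0,0.5],[-0.1,-0.9,0,0,0,0,0.5],[-0.1,-0.9,0,0,0,0,0.5]])

```text
time: 19.6
ee_pos: [0.5087, -0.2531, 0.2365]
eef_rot: [0.087, -3.137, -0.001]
force: [0.7, -0.3, -0.8]
grip_width: 0.497
grasp_force: 0.0
```

Request:
play_rows(steps=[[-0.075,-0.41,0,0,0,0,0.5],[-0.075,-0.41,0,0,0,0,0.5],[-0.075,-0.41,0,0,0,0,0.5],[-0.075,-0.41,0,0,0,0,0.5],[-0.075,-0.41,0,0,0,0,0.5]])

```text
time: 20.02
ee_pos: [0.495, -0.3315, 0.2374]
eef_rot: [0.093, -3.139, -0.002]
force: [0.2, 0.8, -1.4]
grip_width: 0.503
grasp_force: 0.0
```

Run:
```python
from h import *
c=grab('top'); s=grab('scene'); print(status.sense()['ee_pos'])
o=np.zeros((600,800,3),np.uint8)
o[:300]=cv2.resize(c['color'][165:265,235:455],(800,300),interpolation=cv2.INTER_CUBIC)
o[300:,:300]=cv2.resize(s['color'][160:260,230:330],(300,300),interpolation=cv2.INTER_CUBIC)
cv2.imwrite('pics/s4.png',o)
```

```text
[ 0.49538169 -0.33093259  0.23811025]
```

View pics/s4.png

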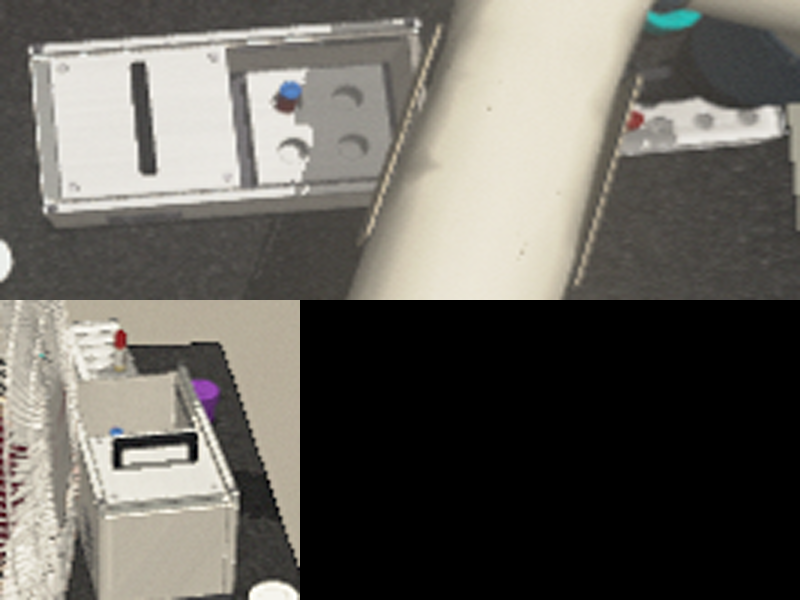

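Blue stands in its pocket (crop 290,92) and red is under the gripper. Picking red.

Request:
play_rows(steps=[[0,-0.005,-0.2,0,0,0,0.5],[0,-0.005,-0.4,0,0,0,0.5],[0,-0.005,-0.6,0,0,0,0.5],[0,-0.005,-0.74,0,0,0,0.5],[0,-0.005,-0.8,0,0,0,0.5],[0,-0.005,-0.8,0,0,0,0.5]])

```text
time: 20.62
ee_pos: [0.4932, -0.3307, 0.0747]
eef_rot: [0.096, -3.134, -0.006]
force: [-0.5, -0.4, -0.7]
grip_width: 0.497
grasp_force: 0.0
```

Request:
play_rows(steps=[[0,0,0,0,0,0,0.35],[0,0,0,0,0,0,0.25],[0,0,0,0,0,0,0.2],[0,0,0,0,0,0,0.15],[0,0,0,0,0,0,0.1],[0,0,0,0,0,0,0.1],[0,0,0,0,0,0,0.1]])

```text
time: 21.2
ee_pos: [0.4964, -0.3336, 0.0806]
eef_rot: [-0.094, 3.137, -0.003]
force: [0.9, 1.7, 6.2]
grip_width: 0.182
grasp_force: 58.8
```

Request:
play_rows(steps=[[0,0,0.1,0,0,0,0.1],[0,0,0.25,0,0,0,0.1],[0,0,0.45,0,0,0,0.1],[0,0,0.65,0,0,0,0.1],[0,0,0.8,0,0,0,0.1],[0,0,0.88,0,0,0,0.1],[0,0,0.88,0,0,0,0.1]])

```text
time: 21.78
ee_pos: [0.4965, -0.3343, 0.2601]
eef_rot: [-0.093, 3.132, -0.007]
force: [0.5, -0.6, -0.1]
grip_width: 0.183
grasp_force: 59.0
```

Request:
play_rows(steps=[[0,0.12,0,0,0,0,0.1],[-0.01,0.28,0,0,0,0,0.1],[-0.03,0.44,0,0,0,0,0.1],[-0.04,0.6,0,0,0,0,0.1],[-0.05,0.75,0,0,0,0,0.1],[-0.055,0.86,0,0,0,0,0.1],[-0.055,0.9,0,0,0,0,0.1],[-0.055,0.9,0,0,0,0,0.1]])

```text
time: 22.45
ee_pos: [0.4839, -0.1516, 0.2544]
eef_rot: [-0.098, 3.14, 0.001]
force: [0.1, -0.1, 0.0]
grip_width: 0.185
grasp_force: 58.9
```

Request:
play_rows(steps=[[0,0.1,0,0,0,0,0.1],[0,0.155,0,0,0,0,0.1],[0,0.155,0,0,0,0,0.1],[0,0.155,0,0,0,0,0.1],[0,0.155,0,0,0,0,0.1]])

```text
time: 22.87
ee_pos: [0.4841, -0.1228, 0.2543]
eef_rot: [0.093, -3.14, 0.0]
force: [-0.4, -0.0, 1.0]
grip_width: 0.182
grasp_force: 58.9
```

Request:
play_rows(steps=[[0.005,0.009,-0.1,0,0,0,0.1],[0.005,0.009,-0.25,0,0,0,0.1],[0.005,0.009,-0.4,0,0,0,0.1],[0.005,0.009,-0.5,0,0,0,0.1],[0.005,0.009,-0.54,0,0,0,0.1],[0.005,0.009,-0.56,0,0,0,0.1],[0.005,0.009,-0.56,0,0,0,0.1],[0.005,0.009,-0.56,0,0,0,0.1]])

```text
time: 23.53
ee_pos: [0.4861, -0.1208, 0.1438]
eef_rot: [-0.094, 3.138, -0.001]
force: [-0.3, -0.4, 0.0]
grip_width: 0.183
grasp_force: 58.9
```

Run:
```python
from h import *
c=grab('top'); print(status.sense()['ee_pos'])
cv2.imwrite('pics/s5.png',cv2.resize(c['color'][165:245,280:360],(560,560),interpolation=cv2.INTER_CUBIC))
```

```text
[ 0.48613908 -0.12064455  0.14400101]
```

View pics/s5.png

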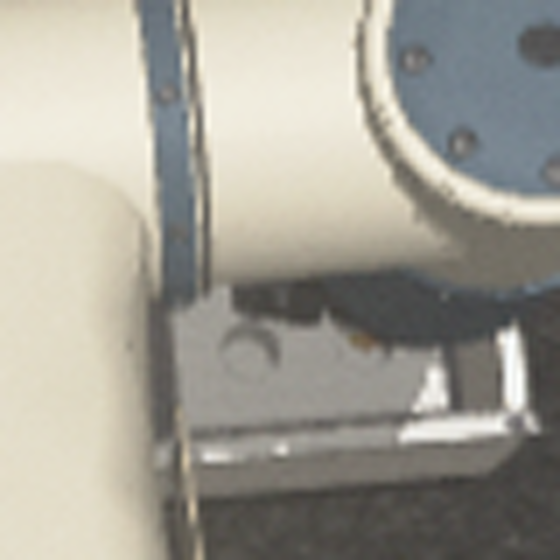

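The red tube's end shows at (332,213.6), which matches the pocket. Lowering it.

Request:
play_rows(steps=[[0,0,-0.05,0,0,0,0.1],[0,0,-0.1,0,0,0,0.1],[0,0,-0.15,0,0,0,0.1],[0,0,-0.2,0,0,0,0.1],[0,0,-0.23,0,0,0,0.1],[0,0,-0.25,0,0,0,0.1],[0,0,-0.25,0,0,0,0.1]])

```text
time: 24.17
ee_pos: [0.4844, -0.1203, 0.0913]
eef_rot: [0.094, -3.138, -0.0]
force: [-0.2, 0.3, -0.1]
grip_width: 0.185
grasp_force: 58.9
```

Request:
play_rows(steps=[[0,0,-0.01,0,0,0,0.1],[0,0,-0.02,0,0,0,0.1],[0,0,-0.02,0,0,0,0.1],[0,0,-0.02,0,0,0,0.1]])

```text
time: 24.5
ee_pos: [0.486, -0.1206, 0.0896]
eef_rot: [-0.095, 3.138, -0.001]
force: [-1.0, -1.0, 4.3]
grip_width: 0.188
grasp_force: 59.4
```

Request:
play_rows(steps=[[0,0,0,0,0,0,0.33],[0,0,0,0,0,0,0.33],[0,0,0,0,0,0,0.33],[0,0,0,0,0,0,0.33]])

```text
time: 24.83
ee_pos: [0.4849, -0.1203, 0.0883]
eef_rot: [0.094, -3.14, -0.0]
force: [0.1, 0.4, -0.5]
grip_width: 0.329
grasp_force: 0.0
```

Request:
play_rows(steps=[[0,0,0.1,0,0,0,0.33],[0,0,0.3,0,0,0,0.33],[0,0,0.75,0,0,0,0.33],[0,0,0.75,0,0,0,0.33],[0,0,0.75,0,0,0,0.33],[0,0,0.75,0,0,0,0.33]])

```text
time: 25.33
ee_pos: [0.4869, -0.1205, 0.2422]
eef_rot: [-0.094, 3.132, -0.001]
force: [0.0, 0.1, -0.4]
grip_width: 0.33
grasp_force: 0.0
```

Request:
play_rows(steps=[[0.055,0.82,0,0,0,0,0.6],[0.055,0.82,0,0,0,0,0.6],[0.055,0.82,0,0,0,0,0.6],[0.055,0.82,0,0,0,0,0.6],[0.055,0.82,0,0,0,0,0.6],[0.055,0.82,0,0,0,0,0.6],[0.055,0.82,0,0,0,0,0.6]])

```text
time: 25.92
ee_pos: [0.4957, 0.0436, 0.2376]
eef_rot: [0.095, -3.138, 0.001]
force: [-0.7, -1.1, 0.3]
grip_width: 0.595
grasp_force: 0.0
```

Run:
```python
from h import *
c=grab('top'); s=grab('scene'); print(status.sense()['ee_pos'])
o=np.zeros((600,800,3),np.uint8)
o[:300]=cv2.resize(c['color'][165:265,235:455],(800,300),interpolation=cv2.INTER_CUBIC)
o[300:,:300]=cv2.resize(s['color'][160:260,230:330],(300,300),interpolation=cv2.INTER_CUBIC)
cv2.imwrite('pics/s6.png',o)
```

```text
[0.49587121 0.04273498 0.23804551]
```

View pics/s6.png

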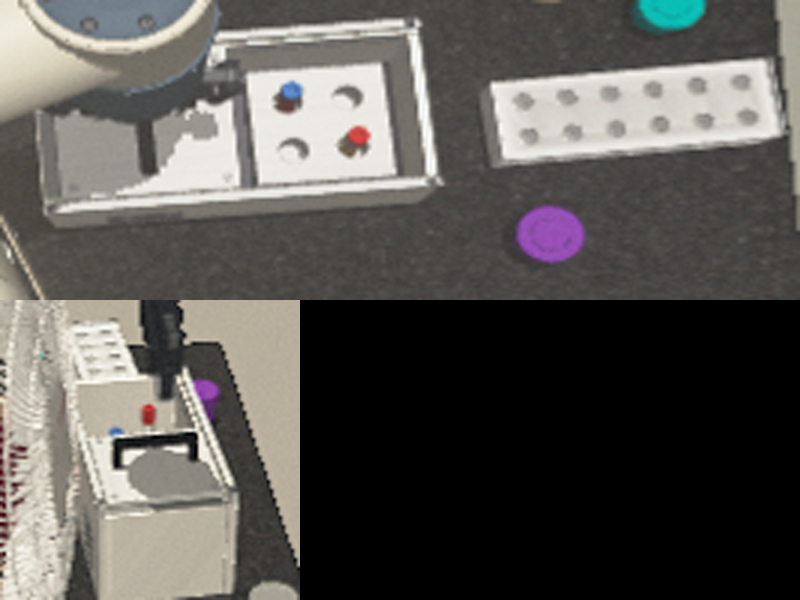

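Rack empty, both tubes in pockets. Taking the hatch back.

Request:
play_rows(steps=[[0,0.002,-0.15,0,0,0,0.6],[0,0.002,-0.28,0,0,0,0.6],[0,0.002,-0.38,0,0,0,0.6],[0,0.002,-0.42,0,0,0,0.6],[0,0.002,-0.42,0,0,0,0.6],[0,0.002,-0.42,0,0,0,0.6]])

```text
time: 26.52
ee_pos: [0.4966, 0.0433, 0.1553]
eef_rot: [-0.093, 3.139, -0.001]
force: [0.5, 0.6, 0.6]
grip_width: 0.606
grasp_force: 0.0
```

Request:
play_rows(steps=[[0,0,0,0,0,0,0.3],[0,0,0,0,0,0,0.2],[0,0,0,0,0,0,0.15],[0,0,0,0,0,0,0.1],[0,0,0,0,0,0,0.05],[0,0,0,0,0,0,0],[0,0,0,0,0,0,0],[0,0,0,0,0,0,0]])

```text
time: 27.18
ee_pos: [0.4969, 0.0421, 0.1559]
eef_rot: [-0.094, 3.138, -0.005]
force: [1.1, -7.3, 2.0]
grip_width: 0.124
grasp_force: 60.7
```

Request:
play_rows(steps=[[0,0,0.015,0,0,0,0],[0,0,0.03,0,0,0,0],[0,0,0.04,0,0,0,0],[0,0,0.045,0,0,0,0],[0,0,0.045,0,0,0,0],[0,0,0.045,0,0,0,0]])

```text
time: 27.68
ee_pos: [0.4968, 0.0422, 0.164]
eef_rot: [-0.094, 3.139, -0.005]
force: [4.0, -7.4, -3.2]
grip_width: 0.128
grasp_force: 59.8
```

Request:
play_rows(steps=[[0.004,-0.06,0,0,0,0,0],[0.009,-0.16,0,0,0,0,0],[0.016,-0.28,0,0,0,0,0],[0.023,-0.4,0,0,0,0,0],[0.03,-0.51,0,0,0,0,0],[0.036,-0.6,0,0,0,0,0],[0.039,-0.66,0,0,0,0,0],[0.04,-0.69,0,0,0,0,0]])

```text
time: 28.35
ee_pos: [0.5049, -0.0951, 0.1636]
eef_rot: [-0.092, 3.138, 0.001]
force: [3.9, 1.7, -3.1]
grip_width: 0.129
grasp_force: 59.9
```

Request:
play_rows(steps=[[0,-0.005,0,0,0,0,0],[0.001,-0.01,0,0,0,0,0],[0.001,-0.01,0,0,0,0,0],[0.001,-0.01,0,0,0,0,0]])

```text
time: 28.68
ee_pos: [0.5048, -0.0954, 0.1637]
eef_rot: [-0.095, 3.139, 0.0]
force: [3.9, -0.4, -3.3]
grip_width: 0.125
grasp_force: 59.9
```

Request:
play_rows(steps=[[0,-0.005,-0.01,0,0,0,0],[0,-0.005,-0.025,0,0,0,0],[0,-0.005,-0.04,0,0,0,0],[0,-0.005,-0.055,0,0,0,0],[0,-0.005,-0.07,0,0,0,0],[0,-0.005,-0.08,0,0,0,0],[0,-0.005,-0.085,0,0,0,0],[0,-0.005,-0.085,0,0,0,0]])

```text
time: 29.35
ee_pos: [0.5049, -0.0964, 0.1462]
eef_rot: [-0.095, 3.139, 0.0]
force: [5.1, 1.3, -4.0]
grip_width: 0.125
grasp_force: 59.9
```

Request:
play_rows(steps=[[0,0,-0.003,0,0,0,0],[0,0,-0.006,0,0,0,0],[0,0,-0.009,0,0,0,0],[0,0,-0.009,0,0,0,0],[0,0,-0.009,0,0,0,0]])

```text
time: 29.77
ee_pos: [0.5049, -0.0966, 0.1449]
eef_rot: [-0.095, 3.139, -0.0]
force: [5.4, 0.1, -2.1]
grip_width: 0.124
grasp_force: 60.1
```

Request:
play_rows(steps=[[0,0,-0.002,0,0,0,0],[0,0,-0.004,0,0,0,0],[0,0,-0.006,0,0,0,0],[0,0,-0.006,0,0,0,0],[0,0,-0.006,0,0,0,0]])

```text
time: 30.18
ee_pos: [0.505, -0.0972, 0.1448]
eef_rot: [-0.095, 3.138, -0.001]
force: [2.7, 1.0, 5.2]
grip_width: 0.123
grasp_force: 61.2
```

Request:
play_rows(steps=[[0,0,0,0,0,0,0.3],[0,0,0,0,0,0,0.5],[0,0,0,0,0,0,0.5],[0,0,0,0,0,0,0.5],[0,0,0,0,0,0,0.5]])

```text
time: 30.6
ee_pos: [0.5036, -0.097, 0.143]
eef_rot: [0.094, -3.139, 0.0]
force: [0.2, 0.6, -0.2]
grip_width: 0.501
grasp_force: 0.0
```

Request:
play_rows(steps=[[0,0,0.1,0,0,0,0.5],[0,0,0.3,0,0,0,0.5],[0,0,0.45,0,0,0,0.5],[0,0,0.45,0,0,0,0.5],[0,0,0.45,0,0,0,0.5],[0,0,0.45,0,0,0,0.5]])

```text
time: 31.1
ee_pos: [0.5038, -0.0968, 0.2328]
eef_rot: [0.094, -3.139, -0.001]
force: [0.4, -0.2, -0.8]
grip_width: 0.496
grasp_force: 0.0
```

Request:
play_rows(steps=[[-0.085,0.68,0,0,0,0.289,0.5],[-0.085,0.68,0,0,0,0.289,0.5],[-0.085,0.68,0,0,0,0.289,0.5],[-0.085,0.68,0,0,0,0.289,0.5],[-0.085,0.68,0,0,0,0.289,0.5],[-0.085,0.68,0,0,0,0.289,0.5],[-0.085,0.68,0,0,0,0.289,0.5],[-0.085,0.68,0,0,0,0.289,0.5]])

```text
time: 31.77
ee_pos: [0.4864, 0.0391, 0.2318]
eef_rot: [1.47, -2.773, -0.001]
force: [0.3, -0.3, -0.7]
grip_width: 0.499
grasp_force: 0.0
```

Request:
play_rows(steps=[[-0.085,0.68,0,0,0,0.289,0.5],[-0.085,0.68,0,0,0,0.289,0.5],[-0.085,0.68,0,0,0,0.289,0.5],[-0.085,0.68,0,0,0,0.289,0.5],[-0.085,0.68,0,0,0,0.289,0.5],[-0.085,0.68,0,0,0,0.289,0.5],[-0.085,0.68,0,0,0,0.289,0.5],[-0.085,0.68,0,0,0,0.289,0.5]])

```text
time: 32.43
ee_pos: [0.4694, 0.1749, 0.2317]
eef_rot: [2.537, -1.848, -0.002]
force: [-0.9, 0.6, 0.2]
grip_width: 0.5
grasp_force: 0.0
```

Run:
```python
from h import *
from scipy.spatial.transform import Rotation as R
s=status.sense(); y=R.from_rotvec(s['eef_rot']).as_matrix()[:,1]; print(s['ee_pos'],np.degrees(np.arctan2(y[1],y[0])),s['joint_pos'])
```

```text
[0.46939657 0.17485651 0.23173742] -162.13414822870683 [ 6.69618056e-01  1.60038869e-01 -1.13258412e-02 -4.19090169e-04
 -1.40310413e+00 -3.57727799e-01]
```

Request:
play_rows(steps=[[-0.075,0.7,0,0,0,0.285,0.5],[-0.075,0.7,0,0,0,0.285,0.5],[-0.075,0.7,0,0,0,0.285,0.5],[-0.075,0.7,0,0,0,0.285,0.5],[-0.075,0.7,0,0,0,0.285,0.5],[-0.075,0.7,0,0,0,0.285,0.5],[-0.075,0.7,0,0,0,0.285,0.5],[-0.075,0.7,0,0,0,0.285,0.5]])

```text
time: 33.1
ee_pos: [0.4546, 0.3147, 0.2317]
eef_rot: [3.086, -0.57, -0.003]
force: [-0.6, 0.4, 1.0]
grip_width: 0.499
grasp_force: 0.0
```

Run:
```python
from h import *
from scipy.spatial.transform import Rotation as R
s=status.sense(); y=R.from_rotvec(s['eef_rot']).as_matrix()[:,1]; print(s['ee_pos'],np.degrees(np.arctan2(y[1],y[0])))
c=grab('scene'); t=grab('top')
o=np.zeros((600,800,3),np.uint8)
o[:,:480]=cv2.resize(c['color'][150:350,230:390],(480,600),interpolation=cv2.INTER_CUBIC)
o[:300,480:]=cv2.resize(t['color'][165:265,255:360],(320,300),interpolation=cv2.INTER_CUBIC)
cv2.imwrite('pics/s7.png',o)
```

```text
[0.4545975  0.31472849 0.23171022] -110.93840519918486
```

View pics/s7.png

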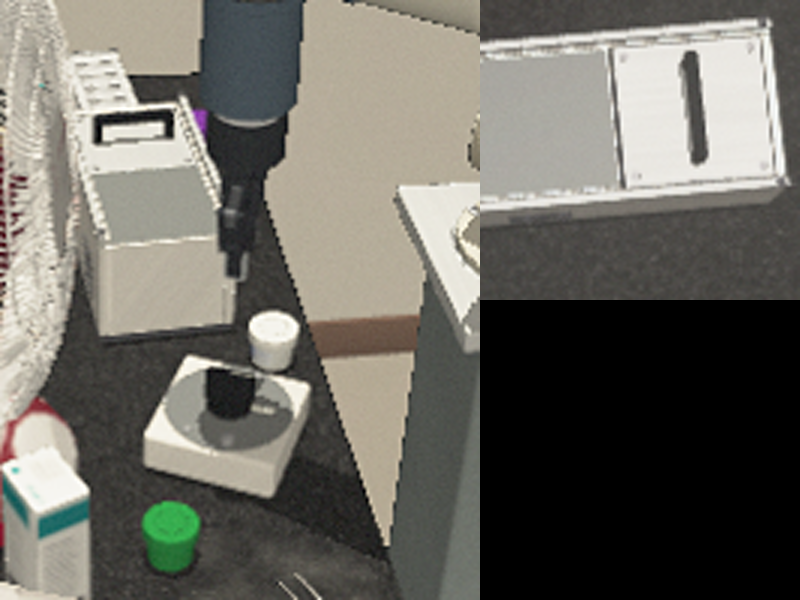

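The hatch is flush over the well and the cup is still upright at crop (273,340). The gripper is above the selector; descending and gripping.

Request:
play_rows(steps=[[0,0,-0.2,0,0,0,0.5],[0,0,-0.4,0,0,0,0.5],[0,0,-0.6,0,0,0,0.5],[0,0,-0.75,0,0,0,0.5],[0,0,-0.81,0,0,0,0.5],[0,0,-0.825,0,0,0,0.5],[0,0,-0.825,0,0,0,0.5]])

```text
time: 33.78
ee_pos: [0.455, 0.3144, 0.0676]
eef_rot: [3.085, -0.582, -0.002]
force: [0.5, 0.3, 0.9]
grip_width: 0.495
grasp_force: 0.0
```

Request:
play_rows(steps=[[0,0,0,0,0,0,0.35],[0,0,0,0,0,0,0.25],[0,0,0,0,0,0,0.2],[0,0,0,0,0,0,0.15],[0,0,0,0,0,0,0.1],[0,0,0,0,0,0,0.1],[0,0,0,0,0,0,0.1]])

```text
time: 34.37
ee_pos: [0.4554, 0.3142, 0.07]
eef_rot: [3.087, -0.579, 0.001]
force: [-2.5, -5.0, 6.1]
grip_width: 0.152
grasp_force: 58.5
```

Run:
```python
from h import *
from scipy.spatial.transform import Rotation as R
s=status.sense(); y=R.from_rotvec(s['eef_rot']).as_matrix()[:,1]; print(s['ee_pos'],np.degrees(np.arctan2(y[1],y[0])),s['force'],s['wrist_torque'])
```

```text
[0.455363   0.31418263 0.07000853] -111.24985598086381 [-2.53806283 -4.9530203   6.10811837] [-1.49180065  0.82901017 -0.05209556]
```

Request:
play_rows(steps=[[0,0,0,0,0,-0.03,0.1],[0,0,0,0,0,-0.06,0.1],[0,0,0,0,0,-0.09,0.1],[0,0,0,0,0,-0.12,0.1],[0,0,0,0,0,-0.15,0.1],[0,0,0,0,0,-0.18,0.1],[0,0,0,0,0,-0.21,0.1],[0,0,0,0,0,-0.22,0.1]])

```text
time: 35.03
ee_pos: [0.4561, 0.315, 0.07]
eef_rot: [-2.704, 1.596, -0.002]
force: [0.4, -2.7, 2.9]
grip_width: 0.155
grasp_force: 58.4
```

Request:
play_rows(steps=[[0,0,0,0,0,-0.03,0.1],[0,0,0,0,0,-0.06,0.1],[0,0,0,0,0,-0.09,0.1],[0,0,0,0,0,-0.12,0.1],[0,0,0,0,0,-0.15,0.1],[0,0,0,0,0,-0.18,0.1],[0,0,0,0,0,-0.2,0.1],[0,0,0,0,0,-0.2,0.1]])

```text
time: 35.7
ee_pos: [0.457, 0.3152, 0.07]
eef_rot: [-2.08, 2.35, -0.003]
force: [5.4, -3.1, 1.3]
grip_width: 0.149
grasp_force: 58.4
```

Request:
play_rows(steps=[[0,0,0,0,0,-0.015,0.1],[0,0,0,0,0,-0.027,0.1],[0,0,0,0,0,-0.027,0.1],[0,0,0,0,0,-0.027,0.1]])

```text
time: 36.03
ee_pos: [0.4572, 0.3152, 0.07]
eef_rot: [-1.983, 2.432, -0.003]
force: [5.1, -2.3, 1.6]
grip_width: 0.157
grasp_force: 58.5
```

Run:
```python
from h import *
from scipy.spatial.transform import Rotation as R
s=status.sense(); y=R.from_rotvec(s['eef_rot']).as_matrix()[:,1]; print(s['ee_pos'],np.degrees(np.arctan2(y[1],y[0])),s['force'],s['wrist_torque'])
```

```text
[0.45717147 0.3151558  0.07004888] 168.37484729000323 [ 5.09567182 -2.32763569  1.58103877] [-1.01848928 -1.77901066 -0.00313808]
```

Request:
play_rows(steps=[[0,0,0,0,0,0,0.3],[0,0,0,0,0,0,0.5],[0,0,0,0,0,0,0.5],[0,0,0,0,0,0,0.5],[0,0,0,0,0,0,0.5]])

```text
time: 36.45
ee_pos: [0.4551, 0.3152, 0.0685]
eef_rot: [1.984, -2.436, -0.0]
force: [0.5, 0.5, -0.5]
grip_width: 0.503
grasp_force: 0.0
```

Request:
play_rows(steps=[[0,0,0.1,0,0,0,0.5],[0,0,0.3,0,0,0,0.5],[0,0,0.9,0,0,0,0.5],[0,0,0.9,0,0,0,0.5],[0,0,0.9,0,0,0,0.5],[0,0,0.9,0,0,0,0.5],[0,0,0.9,0,0,0,0.5],[0,0,0.9,0,0,0,0.5]])

```text
time: 37.12
ee_pos: [0.4548, 0.3151, 0.248]
eef_rot: [1.983, -2.436, -0.001]
force: [-1.0, 0.5, -0.1]
grip_width: 0.501
grasp_force: 0.0
```

Request:
play_rows(steps=[[-0.1,-0.95,0,0,0,0,0.5],[-0.1,-0.95,0,0,0,0,0.5],[-0.1,-0.95,0,0,0,0,0.5],[-0.1,-0.95,0,0,0,0,0.5],[-0.1,-0.95,0,0,0,0,0.5],[-0.1,-0.95,0,0,0,0,0.5],[-0.1,-0.95,0,0,0,0,0.5]])

```text
time: 37.7
ee_pos: [0.4345, 0.1237, 0.2474]
eef_rot: [1.98, -2.437, -0.001]
force: [0.8, 0.4, -1.0]
grip_width: 0.502
grasp_force: 0.0
```

Request:
play_rows(steps=[[-0.1,-0.95,0,0,0,0,0.5],[-0.1,-0.95,0,0,0,0,0.5],[-0.1,-0.95,0,0,0,0,0.5],[-0.1,-0.95,0,0,0,0,0.5],[-0.1,-0.95,0,0,0,0,0.5],[-0.1,-0.95,0,0,0,0,0.5],[-0.1,-0.95,0,0,0,0,0.5]])

```text
time: 38.28
ee_pos: [0.4152, -0.0652, 0.2475]
eef_rot: [1.98, -2.437, -0.002]
force: [-0.1, 0.5, 0.3]
grip_width: 0.503
grasp_force: 0.0
```

Run:
```python
from h import *
t=grab('top'); P=cloud(t); Z=P[...,2]; g=cv2.cvtColor(t['color'],cv2.COLOR_BGR2GRAY)
uu,vv=np.meshgrid(np.arange(560),np.arange(420))
m=(uu>150)&(uu<220)&(vv>190)&(vv<262)&(Z>.085)&(Z<.11)
q=plane(t,np.c_[uu[m],vv[m]],.097)[:,:2]; print(cv2.minAreaRect((q*1000).astype(np.float32)),status.sense()['ee_pos'])
for a in ('well','cup'): pass
o=np.zeros((600,800,3),np.uint8)
o[:400,:400]=cv2.resize(t['color'][188:264,146:222],(400,400),interpolation=cv2.INTER_CUBIC)
o[:400,400:]=cv2.resize(t['color'][150:280,220:350],(400,400),interpolation=cv2.INTER_CUBIC)
cv2.imwrite('pics/s8.png',o)
```

```text
((454.4667053222656, 314.49884033203125), (50.96333312988281, 13.972923278808594), 78.89558410644531) [ 0.41534329 -0.06448659  0.24755387]
```

View pics/s8.png

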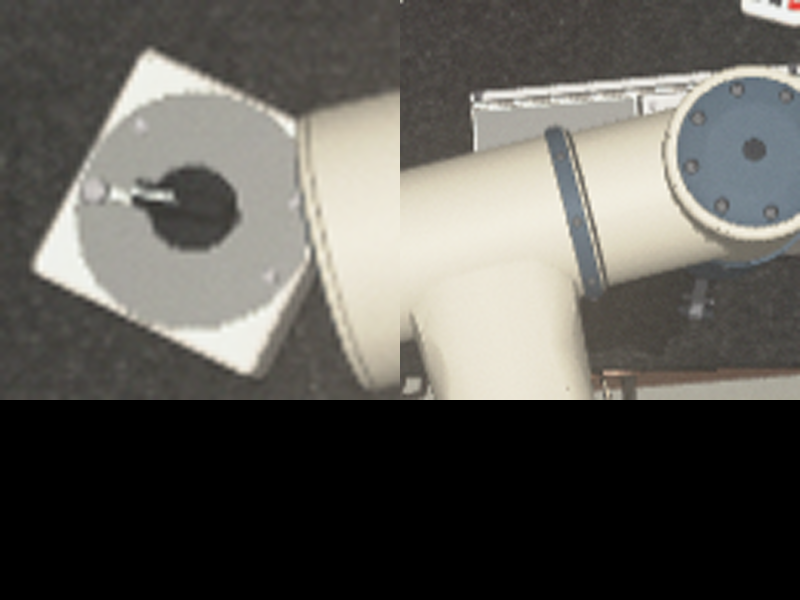

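The pointer aims straight at the stud (crop 96,191), within about 1°. One last scene check before handing in.

Run:
```python
from h import *
c=grab('scene'); cv2.imwrite('pics/s9.png',cv2.resize(c['color'][150:350,230:430],(600,600),interpolation=cv2.INTER_CUBIC))
```

```text
(no output)
```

View pics/s9.png

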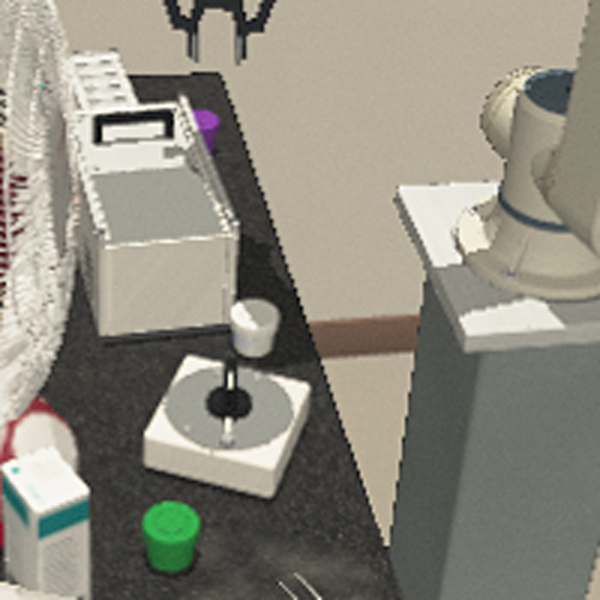

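The cup was nudged aside to (253,327) but still stands upright on the worktop. The hatch is flush, the rack is empty, and the pointer is at the stud.

```bash
python3 -c "
from h import *
print(ticket.close_job())"
```

```text
the job is handed in; nothing more can be done
None
```

The job is handed in: the cup stands upright on the worktop, both blood tubes (blue and red stopper) are in the block, the hatch is back flush in its seat, and the selector points at the stud to within about 1°.

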